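# Rinse the tasting flask on the sprung rinser

### The arm

A 6-joint arm with a two-finger parallel gripper is mounted at the origin on the work surface. World frame = base frame: x ahead of the robot, y to its left, z up, the work surface at z = 0. Lengths are in m, angles in rad, forces in N, time in s.
With the tool pointing down it reaches from about 0.275 to 1 m from the base axis. Payload 8.4 kg.
Tool frame: the origin (TCP) lies on the centre line of the jaws, within the pads' length; the fingertips stand 17 mm ahead of it and the grasp point (between the pads) lies 2 mm behind it (bot.tcp_to_tips is the z of the fingertips in the tool frame, in m); z points along the fingers, y is the line along which they close (so a half turn about z gives the same grasp; the last joint's range is limited). The gripper opens to 85 mm and grips with 20 to 120 N. Pads are 22 mm wide; open, the fingers measure 114 mm over their backs; the gripper's body (76 mm by 85 mm) begins 54 mm behind the grasp point. The pads swing forward as they close: fully open they stand 13 mm farther back than shut.
Start: joints at [-1.16, 0.353, 1.633, -0, 1.155, -0.002], TCP at [0.251, -0.573, 0.248] pointing down, gripper open.
Joint ranges: [-2.63, 2.63], [-0.92, 2.1], [0.06, 2.66], [-1.3, 4.44], [0, 2.69], [-3.02, 3.02]. Speed limits (rad/s): [2.22, 2.22, 2.79, 3.14, 3.14, 3.14].

### API

Orientations are given as a unit quaternion [x, y, z, w].
In Python, from workcell import bot, hand, kinematics, get_obs, vision, hand_in gives the robot as it stands. The module is installed in compiled form; this text tells all that it offers. Calls block until the motion is done:
- bot.reach(position, orientation): joint-space move of the TCP to a pose.
- bot.servo_line(position, ori=None, velocity=0.15): straight line of the TCP; ori=None keeps the orientation; velocity is the mean speed in m/s.
- bot.goto_joints(angles): joint-space move.
- hand.move_gripper(opening, strength=None): finger opening in m; strength is the grip in N (None keeps the last); returns when the fingers have stopped.
- bot.dwell(seconds).
- kinematics.solve_ik(position, orientation): joint angles nearest the present ones, or None.
- get_obs(): the state.
- vision.read_camera(name): name is "scene" or "side" or "wrist"; returns a dict with "frame" (480x640x3 uint8, red, green, blue), "intrinsics" (3x3 intrinsics, pixels), "dist" ([k1, k2, p1, p2, k3] as OpenCV has them; the pictures are not rectified), "view" (4x4, takes a point from world to camera coordinates). Camera axes: x right, y down, z forward; pixel columns grow to the right and rows downward; lengths in m; the calibration is good to about 2 mm. A picture is of the moment at which its call begins. There is no depth.
A pose or a line that the arm cannot do raises bot.IKError and nothing moves.
- hand_in(): hands the job in; it is judged then, once.
The state is a dict: "time_s": time; "joint_pos": joint angles; "joint_vel": joint speeds; "joint_efforts": joint torques, N m; "position": TCP position; "orientation": TCP orientation; "wrist_force": force on the tool from outside, world axes, zero at the start; "ft_torque": the same for the moment, N m; "gripper_width": finger opening in m; "grip_force": force on a finger pad.
Only numpy, scipy, OpenCV 4.12 (cv2) and the standard library are available. Lean on these libraries where they do the work, as an engineer would, in place of code of your own. Each camera call takes 0.05 s, during which the arm holds its last target. There are 200 camera calls.

### The job

Lift the round-bellied flask up off its drying peg and, keeping it mouth down, lower its neck through the sprung ring of the bottle rinser until the belly sits in the ring. Then press it down as far as the ring goes and finish like that, still gripping the flask and holding the ring fully pressed. Leave the other two flasks, the bottle and the jar where they are.

Things in the scene. Friction and masses are not known exactly. Their poses are not given: they have to be found in the camera images.
- flask: Round-bellied green glass flask, mouth down on any one of the three pegs. Origin: centre of the mouth; z up to its flat bottom, now on top. Neck 24 mm wide (27 mm lip, 17 mm bore), z = 0 to 53 mm. Belly 62 mm across: upright band z = 82 to 94 mm (grip here, from above), 31 mm radius ball surfaces below and above it. Flat top 32 mm wide at z = 121 mm. About 110 g, varies.
- belly (a point): Centre of the round flask's belly, on its axis, 88 mm above its mouth, at the middle of the 62 mm wide band.
- straight: Bystander flask of the same glass and neck, on another peg, upside down: straight cylindrical body 54 mm across, 118 mm tall in all. Origin at its mouth, z up.
- conical: Bystander flask of the same glass and neck, on another peg, upside down: body widens like a cone up to 68 mm across at its flat top, 116 mm tall in all. Origin at its mouth, z up.
- stand: Fixed drying stand: light wooden board 120 x 310 x 18 mm, origin centre of its underside, long side along its y; three upright steel pegs at y = -115, 0, +115 mm. On each a 34 mm shoulder disc, top 50 mm above the table, carries a flask's mouth; above it a 9 mm pin reaches up inside the neck to 97 mm above the table.
- rinser: Fixed bottle rinser: steel base disc 120 mm wide, 10 mm thick, with an upright open housing, 72 mm outside and 64 mm inside diameter, up to 70 mm above the table; the nozzle in it ends 28 mm above the table. A pipe leaves along its +x. Origin centre of its underside, z up.
- ring_top (a point): Centre of the upper edge of the rinser's sprung steel ring cradle (50 mm outside, 38 mm inside diameter, 10 mm high, on a coil spring): 115 mm above the table when up; sinks with the ring. The flask goes in neck first; seated, its belly centre is 30 mm above this point.
- cradle (a joint): How far the ring cradle is pressed down, m: 0 = up, 0.018 = fully down at its stop. Spring: about 3 N to start moving, about 11 N at the stop. The flask's own weight does not move it.
- half_bottle: Bystander: dark green wine bottle, 62 mm across and 240 mm tall, standing on the table. Origin at the centre of its underside.
- cork_jar: Bystander: squat jar with a steel cap, 72 mm across, 90 mm tall, on the table. Origin at the centre of its underside.
Mind the look-alikes: they are no part of the job. What is shaped like the flask but pink or red is not meant.

How it is judged:
On the way, in this order (a step that is already met when the one before it is completed fails the run):
1. the round flask is held in the fingers, lifted clear above its peg (height (world z) of flask above 0.1 m and contact force between the fingers and flask above 0.5 N and contact force between flask and stand below 0.1 N), for 0.1 s.
2. the round flask sits mouth down in the ring cradle (horizontal distance between belly and ring_top below 0.006 m and z of belly in the frame of ring_top below 0.036 m and angle between flask's own z axis and vertical below 0.2 rad and contact force between flask and cradle above 0.3 N), for 0.1 s.
At the end, for the whole second after the job is handed in: Flask mouth down in the ring (belly centre within 6 mm of its axis, under 36 mm above its edge, lean under 0.2 rad), fingers on it, ring pressed at least 14.5 of its 18 mm, over 4 N between flask and ring, at rest; bystanders within 30 mm of their places and upright (horizontal distance between belly and ring_top below 0.006 m and z of belly in the frame of ring_top below 0.036 m and angle between flask's own z axis and vertical below 0.2 rad and value of joint cradle above 0.0145 m and contact force between flask and cradle above 4 N and contact force between the fingers and flask above 1 N and linear speed of flask below 0.03 m/s and not (distance of any of straight, conical, half_bottle, cork_jar from where it was at the start of the episode above 0.03 m or angle between any of straight, conical, half_bottle, cork_jar's own z axis and vertical above 0.5 rad)); the arm keeps its last pose, push and grip.
It fails at once if a bystander flask, the bottle or the jar is shifted by more than 30 mm or tipped (distance of any of straight, conical, half_bottle, cork_jar from where it was at the start of the episode above 0.03 m or angle between any of straight, conical, half_bottle, cork_jar's own z axis and vertical above 0.5 rad).
It also fails if it takes over 48 s, if anything falls off the work surface, if the arm or the gripper's body presses on something with over 40 N, if the wrist force passes 120 N, or if a joint passes its speed limit or range.

## Working session

There is one attempt and no reset: what is moved stays moved. The work goes in short steps, each a Python script; the robot and the scene stay as the last script left them, time stands still between calls to the robot, and variables do not carry over. Pictures are saved under pics/ and viewed, at most 10 in all, crops included, and the job is handed in when it is done.

```bash
mkdir -p pics; cat > h.py <<'E'
import numpy as np, cv2
from workcell import bot, hand, kinematics, get_obs, vision, hand_in
def ray(c,uv):
    K=np.array(c["intrinsics"]);d=np.array(c["dist"],float);V=np.array(c["view"])
    p=cv2.undistortPoints(np.array([[uv]],float),K,d)[0,0]
    R=V[:3,:3];t=V[:3,3]
    r=R.T@np.array([p[0],p[1],1]);o=-R.T@t
    return o,r/np.linalg.norm(r)
def atz(c,uv,z):
    o,r=ray(c,uv);return o+r*(z-o[2])/r[2]
def proj(c,P):
    V=np.array(c["view"]);rv,_=cv2.Rodrigues(V[:3,:3])
    return cv2.projectPoints(np.atleast_2d(np.array(P,float)),rv,V[:3,3],np.array(c["intrinsics"]),np.array(c["dist"],float))[0][:,0]
def tri(rs):
    A=np.zeros((3,3));b=np.zeros(3)
    for o,r in rs:
        M=np.eye(3)-np.outer(r,r);A+=M;b+=M@o
    return np.linalg.solve(A,b)
E
python3 - <<'E'
from h import *
import pickle
C={}
for n in ("scene","side","wrist"):
    c=vision.read_camera(n);C[n]=c
    cv2.imwrite(f"pics/{n}0.png",c["frame"][...,::-1])
    o,r=ray(c,(320,240));print(n,o.round(3),r.round(3))
pickle.dump(C,open("c0.pkl","wb"))
o=get_obs();print(o["time_s"],o["position"],o["orientation"],o["wrist_force"],o["gripper_width"])
E
```

```text
scene [ 1.471 -0.276  0.953] [-0.681  0.329 -0.654]
side [ 0.465 -0.705  0.61 ] [ 0.128  0.853 -0.507]
wrist [ 0.318 -0.542  0.373] [-0.275 -0.087 -0.957]
0.15 [ 0.25060337 -0.57219492  0.24774834] [ 9.78770555e-01  2.04958372e-01 -1.19905139e-04 -5.01641026e-04] [ 0.40437522 -0.09877793  0.44050182] 0.08536448185943632
```

View pics/scene0.png

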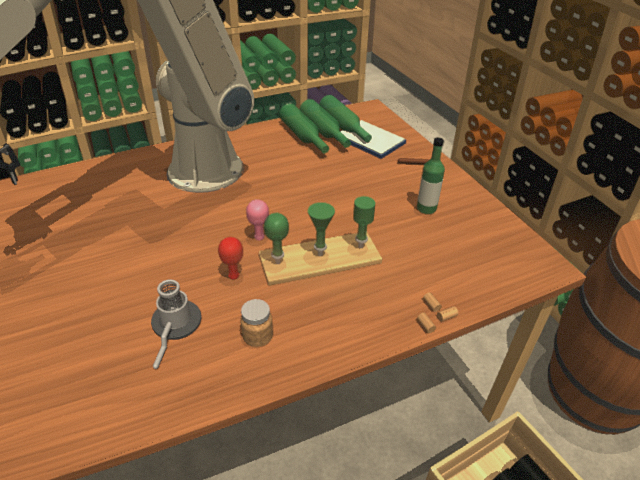

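View pics/side0.png

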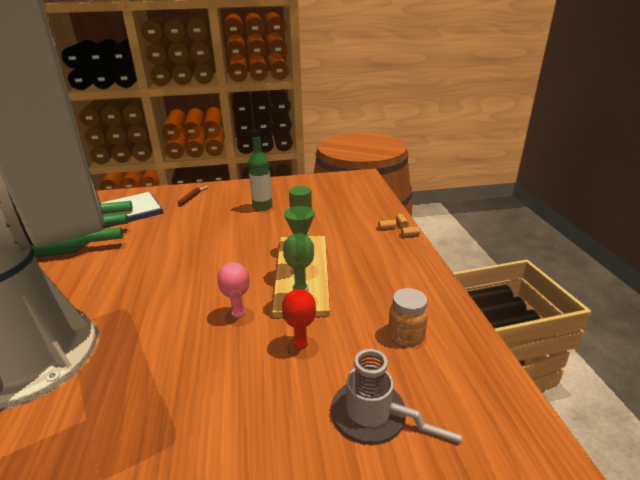

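The scene picture shows the round-bellied green flask at px (277,228). It could be confused with the pink (258,213) and red (231,252) round flasks, the green conical (321,225) and the green straight (364,215). By colour and round belly I choose (277,228), on the peg nearest the rinser, whose ring is at (169,288). In the side picture the flask is at (299,252) and the ring at (370,360). Next, a close crop of each.

```bash
python3 - <<'E'
import cv2,numpy as np
a=cv2.imread("pics/scene0.png");b=cv2.imread("pics/side0.png")
f=lambda im,x,y,w,h,s:cv2.resize(im[y:y+h,x:x+w],None,fx=s,fy=s,interpolation=cv2.INTER_CUBIC)
L=np.vstack([f(a,250,205,80,60,5),f(a,145,275,80,60,5)])
R=np.vstack([f(b,262,225,80,60,5),f(b,330,345,80,60,5)])
cv2.imwrite("pics/crop.png",np.hstack([L,R]))
E
```

```text
(no output)
```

View pics/crop.png

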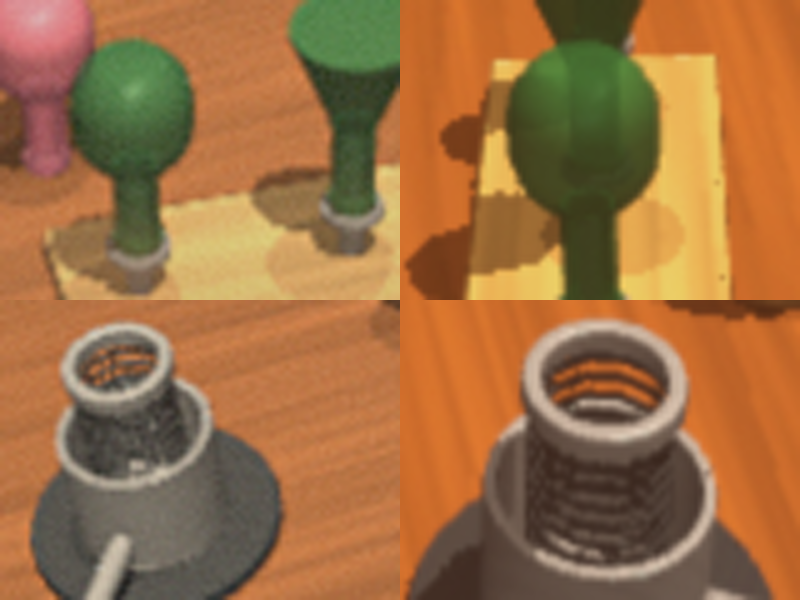

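The crop confirms a green glass round belly on a peg. Belly centre is about (276.4,226.6) in scene and (298.8,250.6) in side. Ring top centre is about (168.6,287.2) in scene and (371,360.6) in side.

```bash
python3 - <<'E'
from h import *
import pickle
C=pickle.load(open("c0.pkl","rb"));s,d=C["scene"],C["side"]
for n,a,b,z in (("belly",(276.4,226.6),(298.8,250.6),.138),("ring",(168.6,287.2),(371,360.6),.115)):
    print(n,tri([ray(s,a),ray(d,b)]).round(4),atz(s,a,z).round(4),atz(d,b,z).round(4))
for n,a,b in (("conical top",(321,211),(299,217)),("pink",(258,210),(233,279)),("red",(231,250),(299,308)),("jar top",(256,310),(409,298)),("bottle",(437,143),(256,138))):
    print(n,tri([ray(s,a),ray(d,b)]).round(3))
V=np.array(C["wrist"]["view"]);print(get_obs()["joint_pos"])
# camera in tool frame
from scipy.spatial.transform import Rotation as R
o=get_obs();Rt=R.from_quat(o["orientation"]).as_matrix()
Rc=V[:3,:3];oc=-Rc.T@V[:3,3];print((Rt.T@(oc-o["position"])).round(3));print(Rt.round(2));print((Rt.T@Rc.T).round(2))
E
```

```text
belly [0.5352 0.0557 0.1388] [0.533  0.0568 0.138 ] [0.5356 0.0556 0.138 ]
ring [ 0.608  -0.2338  0.1128] [ 0.609  -0.2331  0.115 ] [ 0.6077 -0.2374  0.115 ]
conical top [0.549 0.169 0.158]
pink [0.398 0.053 0.092]
red [ 0.519 -0.061  0.089]
jar top [ 0.727 -0.069  0.087]
bottle [0.474 0.558 0.223]
[-1.16037751e+00  3.53482396e-01  1.63393982e+00 -3.45261323e-05
  1.15520149e+00 -2.40963394e-03]
[ 0.074 -0.001 -0.125]
[[ 0.92  0.4  -0.  ]
 [ 0.4  -0.92  0.  ]
 [-0.   -0.   -1.  ]]
[[-0.   -0.96 -0.29]
 [ 1.    0.   -0.  ]
 [ 0.   -0.29  0.96]]
```

Belly is at about (0.535,0.056,0.139) and ring top at (0.608,-0.235,0.113). The heights match the expected 0.138 and 0.115. I'll go above the ring, take a close look, then do the same above the flask.

```bash
cat >> h.py <<'E'
from scipy.spatial.transform import Rotation as Rn
_y=np.array([.992,-.123,0]);_y/=np.linalg.norm(_y);_z=np.array([0,0,-1.])
Q=Rn.from_matrix(np.c_[np.cross(_y,_z),_y,_z]).as_quat()
E
python3 - <<'E'
from h import *
import pickle
bot.reach([.608,-.235,.26],Q);r=vision.read_camera("wrist")
bot.reach([.535,.056,.29],Q);f=vision.read_camera("wrist")
pickle.dump((r,f),open("c1.pkl","wb"))
print(get_obs()["time_s"],get_obs()["position"])
print(proj(r,[.608,-.235,.115]),proj(f,[[.535,.056,.171],[.535,.056,.138]]))
cv2.imwrite("pics/w1.png",cv2.resize(np.vstack([r["frame"],f["frame"]])[...,::-1],(400,600),interpolation=cv2.INTER_AREA))
f2=lambda im,x,y:cv2.resize(im[y:y+240,x:x+320],(400,300))
cv2.imwrite("pics/w1.png",np.hstack([cv2.resize(c["frame"],None,fx=.625,fy=.625) for c in (r,f)])[...,::-1])
E
```

```text
3.2 [0.53553011 0.054957   0.28987757]
[[330.55761552 231.45606446]] [[329.27176079 241.09085587]
 [329.3134715  229.54188547]]
```

View pics/w1.png

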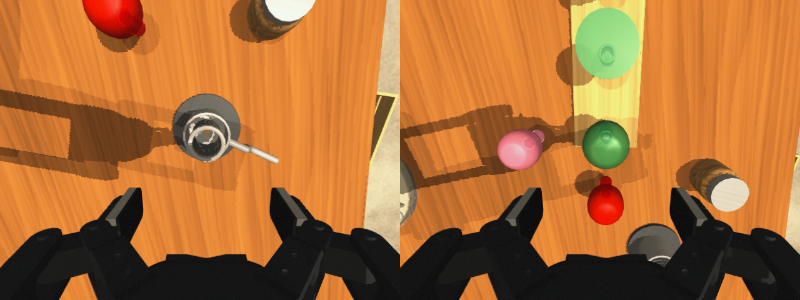

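The wrist views show the ring around px (331,216) and the flask around (330,232), both close to the predictions. I'll enlarge them.

```bash
python3 - <<'E'
from h import *
import pickle
r,f=pickle.load(open("c1.pkl","rb"))
g=lambda c,x,y:cv2.resize(c["frame"][y:y+100,x:x+100],(400,400),interpolation=cv2.INTER_CUBIC)
cv2.imwrite("pics/w2.png",np.hstack([g(r,280,170),g(f,280,185)])[...,::-1])
E
```

```text
(no output)
```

View pics/w2.png

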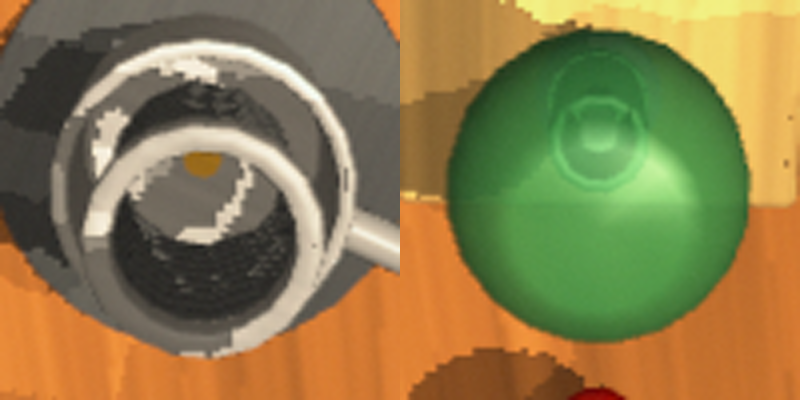

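Ring top centre is at px (331.2,230.0) and belly at (329.6,231.2), each within about 1.5 mm of prediction. Now I'll grasp and lift.

```bash
python3 - <<'E'
from h import *
import pickle
r,f=pickle.load(open("c1.pkl","rb"))
R_=atz(r,(331.2,230),.115);B=atz(f,(329.6,231.2),.138);print(R_.round(4),B.round(4))
def st(t):
    o=get_obs();print(t,round(o["time_s"],2),np.round(o["position"],4),np.round(o["wrist_force"],2),round(o["gripper_width"],4),round(float(np.max(o["grip_force"])),1))
bot.reach([B[0],B[1],.24],Q)
bot.servo_line([B[0],B[1],.136],velocity=.08);st("down")
hand.move_gripper(.055,60);bot.dwell(.3);st("grip")
p=get_obs()["position"]
bot.servo_line([p[0],p[1],.26],velocity=.1);bot.dwell(.3);st("up")
for n in ("scene","side","wrist"):
    c=vision.read_camera(n);pickle.dump(c,open(n+"2.pkl","wb"))
a=pickle.load(open("side2.pkl","rb"));b=pickle.load(open("wrist2.pkl","rb"))
cv2.imwrite("pics/up.png",np.hstack([cv2.resize(c["frame"][:,80:560],(400,400)) for c in (a,b)])[...,::-1])
E
```

```text
[ 0.6087 -0.2339  0.115 ] [0.5351 0.0546 0.138 ]
down 4.97 [0.5354 0.0546 0.1365] [ 0.05 -0.04  0.63] 0.0849 0.0
grip 5.63 [0.5354 0.0547 0.1369] [-2.22 -0.2   8.18] 0.0604 63.1
up 7.33 [0.5352 0.0546 0.2597] [-0.09  0.55 -1.24] 0.0601 64.8
```

View pics/up.png

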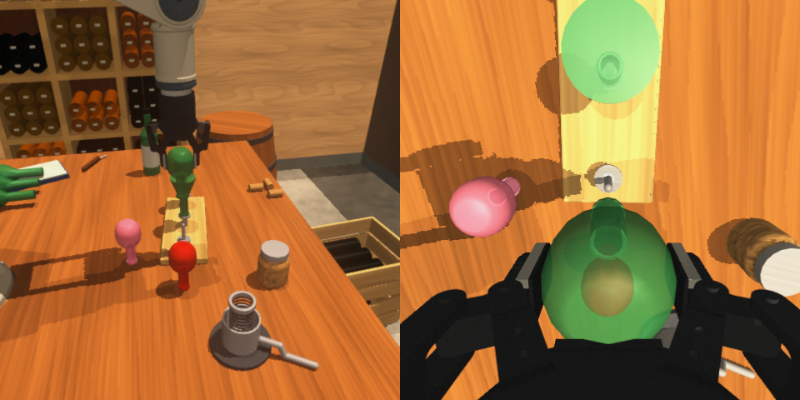

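The flask is held upright, off the peg at px (607,178 in the composite), and the measured weight of about 1.2 N fits. Next I'll carry it above the ring and look before lowering it in.

```bash
python3 - <<'E'
from h import *
bot.servo_line([.6086,-.2342,.26],velocity=.15)
bot.servo_line([.6086,-.2342,.208],velocity=.1);bot.dwell(.3)
o=get_obs();print(o["time_s"],o["position"],o["wrist_force"],o["gripper_width"])
s=vision.read_camera("scene");d=vision.read_camera("side")
print(proj(s,[.6086,-.2342,.115]),proj(d,[.6086,-.2342,.115]))
g=lambda c,x,y:cv2.resize(c["frame"][y:y+100,x:x+80],(400,500),interpolation=cv2.INTER_CUBIC)
cv2.imwrite("pics/over.png",np.hstack([g(s,130,220),g(d,330,290)])[...,::-1])
E
```

```text
10.575 [ 0.60885859 -0.23430943  0.20860205] [ 0.87327126  0.0145307  -1.24047368] 0.05996205544253764
[[168.05870853 287.22329614]] [[371.00780954 358.97894615]]
```

View pics/over.png

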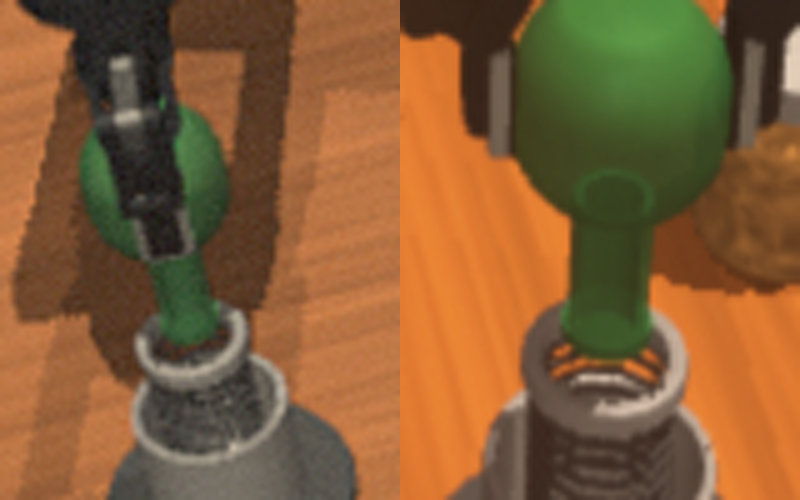

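In both views the neck end is over the ring opening: lip at crop x≈188 against ring 192 in scene, 607 against 605 in side. That is well inside the clearance, so I'll lower it while watching force.

```bash
python3 - <<'E'
from h import *
for z in (.19,.165,.152,.149,.147,.145,.143,.141):
    bot.servo_line([.6084,-.2342,z],velocity=.06);bot.dwell(.1)
    o=get_obs();F=o["wrist_force"];print(z,round(o["time_s"],2),np.round(o["position"],4),np.round(F,2),round(o["gripper_width"],4))
    if F[2]>1.5 or np.hypot(*F[:2])>5: break
E
```

```text
0.19 11.22 [ 0.6085 -0.2342  0.19  ] [ 0.2   0.33 -1.42] 0.0606
0.165 11.89 [ 0.6086 -0.2343  0.1653] [-0.3  -0.96 -2.04] 0.0602
0.152 12.36 [ 0.6084 -0.2342  0.1519] [-0.57  0.44 -1.69] 0.0604
0.149 12.71 [ 0.6084 -0.2342  0.149 ] [-0.59  0.16 -1.41] 0.06
0.147 13.06 [ 0.6084 -0.2342  0.1469] [-0.19  0.22 -1.51] 0.06
0.145 13.41 [ 0.6084 -0.2342  0.145 ] [ 0.23 -0.22 -1.39] 0.0602
0.143 13.76 [ 0.6086 -0.2344  0.1433] [-0.1  -0.29  2.64] 0.0602
```

Contact at TCP z≈0.144, as expected. Dwell, then press.

```bash
python3 - <<'E'
from h import *
bot.dwell(.3)
hand.move_gripper(.05,90)
for z in (.138,.134,.130,.128,.127,.126,.125,.124,.123,.122):
    bot.servo_line([.6084,-.2342,z],velocity=.03);bot.dwell(.15)
    o=get_obs();F=o["wrist_force"];print(z,round(o["time_s"],2),np.round(o["position"],4),np.round(F,2),round(o["gripper_width"],4))
    if F[2]>20 or np.hypot(*F[:2])>10: break
s=vision.read_camera("scene");d=vision.read_camera("side")
g=lambda c,x,y:cv2.resize(c["frame"][y:y+100,x:x+80],(400,500),interpolation=cv2.INTER_CUBIC)
cv2.imwrite("pics/press.png",np.hstack([g(s,130,240),g(d,330,310)])[...,::-1])
E
```

```text
0.138 14.74 [ 0.6085 -0.2343  0.1381] [ 1.66 -1.81  4.35] 0.0595
0.134 15.18 [ 0.6086 -0.2343  0.1344] [-0.67 -1.06  5.75] 0.0592
0.13 15.61 [ 0.6086 -0.2344  0.1306] [-0.59 -2.35  8.5 ] 0.0591
0.128 16.01 [ 0.6086 -0.2344  0.1286] [-1.23 -0.96  8.25] 0.0592
0.127 16.41 [ 0.6086 -0.2344  0.1277] [-1.29 -1.29  9.98] 0.0591
0.126 16.81 [ 0.6086 -0.2344  0.1268] [-0.16 -1.66  8.42] 0.0593
0.125 17.21 [ 0.6086 -0.2345  0.1259] [-2.64 -1.06 10.42] 0.0595
0.124 17.61 [ 0.6087 -0.2346  0.1257] [-3.86 -1.48 16.88] 0.0597
0.123 18.01 [ 0.6087 -0.2347  0.1255] [-7.61 -0.7  23.17] 0.0595
```

View pics/press.png

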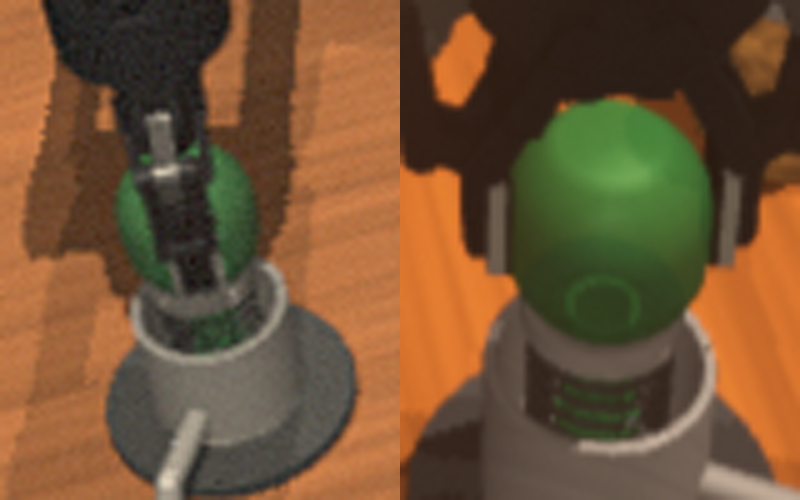

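The ring stalls at TCP z≈0.1255, 18 mm below first contact, and the force rises sharply there, so it is on its stop. The picture shows the flask upright with its belly seated in the lowered ring. I'll check that it stays steady, then hand in.

```bash
python3 - <<'E'
from h import *
bot.dwell(.8);o=get_obs();print(np.round(o["position"],4),np.round(o["wrist_force"],1),o["gripper_width"],o["grip_force"],o["time_s"])
print(hand_in())
E
```

```text
[ 0.6087 -0.2347  0.1255] [-6.9 -0.4 23.2] 0.05930127323418331 98.02575229899958 18.9083
the job is handed in; nothing more can be done
None
```

I handed the job in at 18.9 s. The round green flask is seated mouth down in the ring, still gripped, with the ring pressed to its stop (18 mm of travel, 23 N at the wrist). I never touched the bystanders; the hand-in gave no verdict.

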